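# Turn the bench carousel until the tape measure is at the front

## Task

A round wooden carousel with six lobes on its rim stands on the bench and carries four small things. Gently push it round by its lobed rim with the fingertips until the tape measure stands squarely behind the arrow that sticks out of the carousel's fixed foot, then let go and leave it at rest. Only push: do not touch the things standing on the carousel, keep them standing on it, and leave everything else on the bench where it is.

Things in the scene. Friction and masses are not known exactly. Their poses are not given: they have to be found in the camera images.
- platter: the carousel's turning platter: plywood, 24 mm thick, a disc of 125 mm radius with six lobes on its rim. Origin on the axis of turning, middle of its underside (20 mm above the bench); z up; x and y turn with it. It turns endlessly either way about its upright axis and cannot otherwise move. Some 1 N at the rim turns it; it stops almost at once when the push ends.
- platter_mid (a point): middle of the platter's top, on the axis, 44 mm above the bench. The six equal round lobes of the rim are centred 120 mm from the axis, each of 42 mm radius and 22 mm thick (reaching 162 mm out), at 0, 60, 120, 180, 240 and 300 degrees from the platter's +x axis, with open valleys between them down to the disc's edge. Too wide to grasp.
- foot: the fixed dark steel foot under the platter, with a flat tongue (26 mm wide, 10 mm high, on the bench) that sticks out and ends in an arrow point 213 mm from the axis: the carousel's front, on the robot's side. Origin on the axis of turning at bench height, z up; the arrow points along the foot's -x axis. The tape measure must come onto the line from the axis to the arrow.
- tape_case (a point): middle of the tape measure's case, 20 mm above the platter's top. The yellow and black tape measure (66x84x44 mm, 0.23 kg) stands loose on the platter, its case about 60 to 75 mm from the axis, in any one of four places 90 degrees apart; its top is 88 mm above the bench, the platter's top 44 mm.
- tape_measure: the tape measure itself, origin under its middle, z up
- tape_roll: roll of masking tape, 96 mm across, 24 mm high, lying loose on the platter; origin under its middle, z up
- block: small wood block, 50x80x18 mm, lying loose on the platter; origin under its middle, z up
- tin: round closed metal tin, 64 mm across, 42 mm high, standing loose on the platter; origin under its middle, z up
- dowels: bystander: bundle of wooden dowels, 166 mm long, lying on the bench to the left of the carousel; origin under its middle
- offcut: bystander: wood offcut, 50x130x22 mm, lying on the bench to the left of the carousel; origin under its middle
Mind the look-alikes: they are no part of the job. What is shaped like the tin but pink or red is not meant. Of the things that look like the block, the smaller one is meant.

How it is judged:
By the outcome, as a careful person would: the job done as asked, in the order asked, and still so for the second after the job is handed in, with the robot touching nothing.
It also fails if it takes over 72 s, if anything falls off the work surface, if the arm or the gripper's body presses on something with over 40 N, if the wrist force passes 120 N, or if a joint passes its speed limit or range.

## Robot

A 6-joint arm with a two-finger parallel gripper is mounted at the origin on a cart in front of the work surface, level with it; the furniture and walls round the work are solid. World frame = base frame: x ahead of the robot, y to its left, z up, the work surface at z = 0. Lengths are in m, angles in degrees, forces in N, time in s.
With the tool pointing down it reaches from about 0.35 to 0.875 m from the base axis. Payload 4.2 kg.
Tool frame: the origin (TCP) lies midway between the tips of the shut fingers; the grasp point (between the pads) lies 19 mm behind it; z points along the fingers, y is the line along which they close (so a half turn about z gives the same grasp; the last joint's range is limited). The gripper opens to 87 mm and grips with 3 to 60 N. Pads are 19 mm wide; open, the fingers measure 117 mm over their backs; the gripper's body (75 mm by 190 mm) begins 51 mm behind the grasp point.
Start: joints at [-58.35, 22.042, 0.453, 0, -68.411, -14.817], TCP at [0.181, -0.598, 0.223] pointing down, gripper open.
Joint ranges: [-179.83, 179.83], [-69.29, 118.12], [-61.27, 80.66], [-181.25, 117.63], [-171.15, -9.14], [-177.46, 177.46]. Speed limits (degrees/s): [159.86, 159.86, 180, 180, 180, 180].

## Interface

Orientations are given as a 3x3 rotation matrix whose columns are the frame's x, y, z axes.
In Python, from station import r, cams gives the robot as it stands.
- The arm moves only by the tool play_rows, never from a script. Its argument "commands" is text: rows parted by semicolons, each of 6 numbers parted by spaces: the shift along the world's x, y, z normalised to -1 to 1, where 1 is 30 mm, then the turn, a rotation vector about the world's x, y, z normalised to -1 to 1, where 1 is 0.15 rad. A call has 1 to 20 rows; each row shifts and turns the commanded pose from where the row before left it; what a row does not reach is not made up. A row lasts 1/10 s, in which the tool goes at most 50 mm and 8.59 degrees, less where a joint would pass 70% of its speed; a pose out of reach is approached as far as the arm can. A call with a number of a shift or a turn outside -1 to 1 is refused whole. A call with a gripper value outside its range is refused whole. "grip" is the finger opening in mm, from 0 to 87, set as the call begins (left out, the last holds). The fingers move at their own pace and stop on an object; the grip force is fixed at half the most. Time passes only in rows, so rows that do not move let the fingers close. It gives the time, the measured TCP pose, the force, the opening and the grip force at its end, in the units of the state.
- r.sense(): the state, without advancing time (a new reading comes with each control period).
- cams.capture(name): name is "scene" or "top" or "wrist"; returns (picture, depth): 480x640x3 uint8, blue, green, red; 480x640 float32, m along the optical axis (not along the pixel's ray), 0 where there is no reading.
- cams.camera_info(name): a dict with "mtx" (3x3 intrinsics, pixels), "R" (3x3) and "t" (3): a world point X has camera coordinates R X + t. Camera axes: x right, y down, z forward; pixel columns grow to the right and rows downward; lengths in m; the calibration is good to about 2 mm. A picture is of the moment at which its call begins: read the wrist's pose just before it. camera_info takes no time and is no camera call; for the wrist camera it gives the pose at the moment of the call.
- r.finish_job(): hands the job in; it is judged then, once.
The state is a dict: "time_s": time; "joints": joint angles; "joint_velocities": joint speeds; "effort": joint torques, N m; "tcp_pos": TCP position; "ee_rot": TCP orientation; "wrist_force": force on the tool from outside, world axes, zero at the start; "moment": the same for the moment, N m; "gripper_width": opening from 0.0 (shut) to 1.0 (fully open); "gripper_force": force on a finger pad.
Only numpy, scipy, OpenCV 4.12 (cv2) and the standard library are available. Lean on these libraries where they do the work, as an engineer would, in place of code of your own. Each camera call takes 0.05 s, during which the arm holds its last target. There are 200 camera calls.

## Working session

There is one attempt and no reset: what is moved stays moved. The work goes in short steps, Python scripts to look and compute and a tool call to move; the robot and the scene stay as the last step left them, time stands still between calls to the robot, and variables do not carry over. Pictures are saved under pics/ and viewed, at most 11 in all, crops included, and the job is handed in when it is done.

Besides the shell and the picture viewer there is one more tool, called after "Call:" by a JSON object that holds its "name" and its "arguments". play_rows: Moves the arm, as the interface text tells. Scaled input: -1 to 1 covers 30 mm each way for a shift and 0.15 rad each way for a turn. Its arguments: {"type":"object","properties":{"commands":{"type":"string"},"grip":{"type":"number"}},"required":["commands"]}

```bash
mkdir -p pics
cat > h.py <<'E'
import numpy as np, cv2
from station import r, cams
def ray(name,u,v,z,info=None):
    i=info or cams.camera_info(name); R=np.array(i["R"]);t=np.array(i["t"]).ravel()
    c=-R.T@t; d=R.T@np.linalg.inv(np.array(i["mtx"]))@np.array([u,v,1.])
    return c+d*(z-c[2])/d[2]
def proj(name,X):
    i=cams.camera_info(name); p=np.array(i["mtx"])@(np.array(i["R"])@np.array(X)+np.array(i["t"]).ravel()); return p[:2]/p[2]
E
python3 - <<'E'
from h import *
for n in("top","scene"):
    p,d=cams.capture(n); cv2.imwrite(f"pics/{n}0.png",p); np.save(f"pics/{n}0.npy",d)
    i=cams.camera_info(n); print(n,-np.array(i["R"]).T@np.array(i["t"]).ravel())
E
```

```text
top [ 0.283751   -0.19901587  1.24320612]
scene [0.15517043 0.41614867 0.77803232]
```

View pics/top0.png

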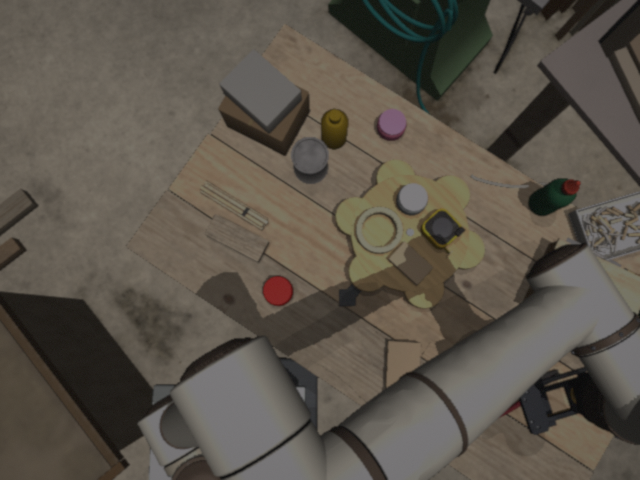

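View pics/scene0.png

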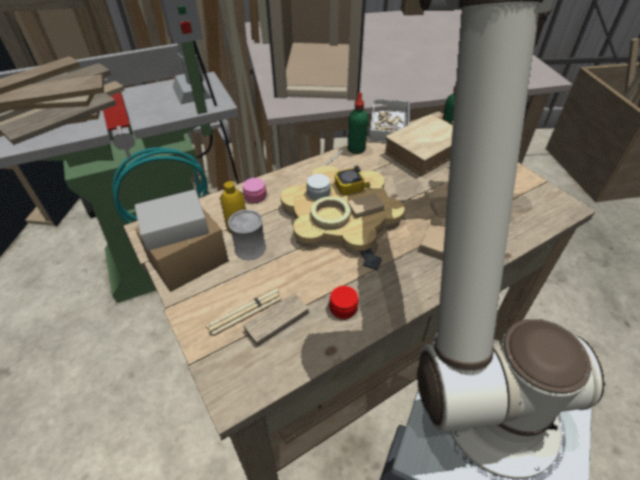

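The top view shows the carousel around (410,233), with the yellow and black tape measure at (441,228), the roll at (379,230), the white tin at (412,198) and the block at (411,264). The arrow is at (347,296). Look-alikes are the pink tin at (392,124), the red tin at (278,291), and larger wood pieces at (403,360) and (238,238). Nothing else looks like the tape measure, so I choose (441,228) and check it in a crop.

Run:
```python
from h import *
p=cv2.imread("pics/top0.png"); d=np.load("pics/top0.npy")
cv2.imwrite("pics/crop1.png",cv2.resize(p[150:320,310:510],None,fx=3.5,fy=3.5,interpolation=cv2.INTER_CUBIC))
L=[(397,175),(453,192),(465,250),(421,292),(368,272),(353,215)]
P=np.array([ray("top",*q,.042)[:2] for q in L]);c=P.mean(0);print("lobe",P.round(3).tolist(),"c",c.round(4))
i=cams.camera_info("top");v,u=np.mgrid[0:480,0:640]
X=np.stack([u,v,np.ones_like(u)],-1)@np.linalg.inv(np.array(i["mtx"])).T*d[...,None]
X=(X-np.array(i["t"]).ravel())@np.array(i["R"])
near=(np.hypot(X[...,0]-c[0],X[...,1]-c[1])<.2)&(d>0)
m=near&(X[...,2]>.03)&(X[...,2]<.055)
print("platter z",np.median(X[m][:,2]),m.sum())
(cc,rr)=cv2.minEnclosingCircle(X[m&(np.hypot(X[...,0]-c[0],X[...,1]-c[1])<.17)][:,:2].astype(np.float32));print("circ",cc,rr)
m=near&(X[...,2]>.078)&(X[...,2]<.1)&(np.hypot(X[...,0]-c[0],X[...,1]-c[1])<.13)
q=X[m];print("tape top",q.mean(0),m.sum(),cv2.minAreaRect(q[:,:2].astype(np.float32)))
hs=cv2.cvtColor(p,cv2.COLOR_BGR2GRAY)
m=(hs<50)&(u>330)&(u<365)&(v>278)&(v<312)
ys,xs=np.nonzero(m); A=np.array([ray("top",a,b,.01)[:2] for a,b in zip(xs,ys)]);print("arrow",A.mean(0),len(A)); k=np.argmax(np.hypot(*(A-c).T));print("tip",A[k],np.hypot(*(A[k]-c)))
tp=q.mean(0)[:2]
ang=lambda w:np.degrees(np.arctan2(w[1]-c[1],w[0]-c[0]))
print("ang lobes",[round(ang(w),1) for w in P],"tape",ang(tp),np.hypot(*(tp-c)),"arrow",ang(A.mean(0)))
s=r.sense();print(s["tcp_pos"],s["ee_rot"],s["time_s"])
# all tall things near
for z0 in(.06,):
    m=near&(X[...,2]>z0);print(X[m][:,:3].min(0),X[m].max(0))
```

```text
lobe [[0.597, -0.35], [0.561, -0.469], [0.438, -0.492], [0.348, -0.399], [0.389, -0.289], [0.509, -0.257]] c [ 0.4736 -0.376 ]
platter z 0.04380501826504919 10627
circ (0.4742361903190613, -0.3770003020763397) 0.1622062772512436
tape top [ 0.50490797 -0.41165188  0.08331002] 1460 ((0.5080721378326416, -0.4103184938430786), (0.1500607430934906, 0.06577582657337189), 41.98992919921875)
arrow [ 0.33821283 -0.25065814] 443
tip [ 0.30776175 -0.23650641] 0.21667492502920135
ang lobes [np.float64(11.9), np.float64(-46.6), np.float64(-107.2), np.float64(-169.5), np.float64(134.3), np.float64(73.5)] tape -48.70151284456876 0.04747579344664968 arrow 137.204675856068
[ 0.18084117 -0.59769953  0.22154677] [[-9.57198672e-01 -2.89430868e-01 -6.88741595e-04]
 [-2.89431665e-01  9.57196824e-01  1.88458876e-03]
 [ 1.13803106e-04  2.00326949e-03 -9.99997987e-01]] 0.1
[ 0.27382155 -0.53499948  0.06000645] [ 0.56954318 -0.26213053  0.61245593]
```

View pics/crop1.png

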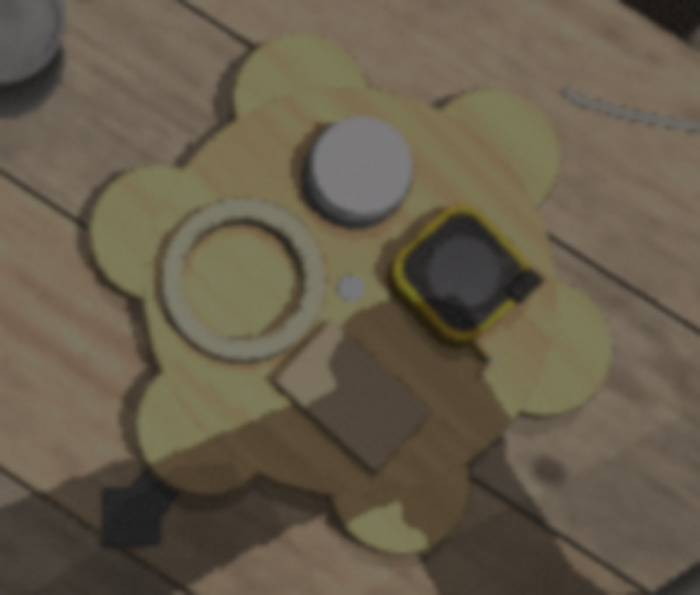

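Run:
```python
from h import *
g=lambda a,b,z:ray("top",310+a/3.5,150+b/3.5,z)[:2]
c=g(350,288,.046);c2=np.array([.4742,-.3770]);t=g(461,273,.088);tip=g(101,546,.01)
an=lambda w:np.degrees(np.arctan2(*(w-c2)[::-1]))
print(c,t,np.hypot(*(t-c2)),an(t),tip,np.hypot(*(tip-c2)),an(tip))
# lobe outer edges via scene view check of the tape
p=cv2.imread("pics/scene0.png")
print(proj("scene",[*t,.088]),proj("scene",[*tip,.01]),proj("scene",[*c2,.044]))
cv2.imwrite("pics/crop2.png",cv2.resize(p[150:290,260:430],None,fx=4,fy=4,interpolation=cv2.INTER_CUBIC))
```

```text
[ 0.47288734 -0.37640716] [ 0.47592376 -0.43451812] 0.057543945989953216 -88.28341450366854 [ 0.31821503 -0.22973712] 0.21451728806276135 136.64749984047359
[350.16170774 173.33075145] [377.56398615 267.02266593] [341.47066211 199.5524881 ]
```

View pics/crop2.png

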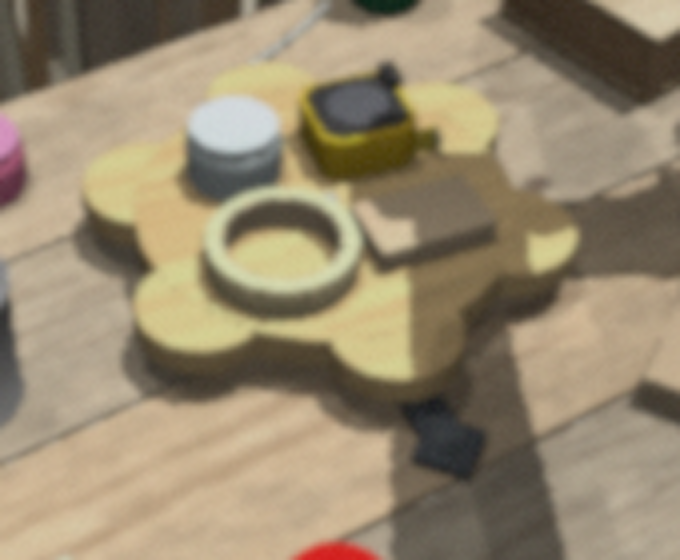

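The scene crop agrees: tape measure with hook at crop (360,120), tin (235,145), roll (283,250) and block (425,215) on the platter, and the arrow at (450,440). The short way is about 135° clockwise. I'll push from the far-right valley near -17° and sweep at 145 mm radius. First I check for obstacles beside that path.

Run:
```python
from h import *
for n in("top","scene"):
    d=np.load(f"pics/{n}0.npy");i=cams.camera_info(n);v,u=np.mgrid[0:480,0:640]
    X=np.stack([u,v,np.ones_like(u)],-1)@np.linalg.inv(np.array(i["mtx"])).T*d[...,None]
    X=(X-np.array(i["t"]).ravel())@np.array(i["R"])
    m=(d>0)&(X[...,2]>.05)&(X[...,2]<.5)&(X[...,0]>.2)&(X[...,0]<.95)&(X[...,1]<0)&(X[...,1]>-.9)
    k,l,s,ce=cv2.connectedComponentsWithStats(m.astype(np.uint8))
    for j in range(1,k):
        if s[j,4]>40:
            q=X[l==j];print(n,ce[j].round(),s[j,4],np.percentile(q,3,0).round(2),np.percentile(q,97,0).round(2))
```

```text
top [627.  48.] 2024 [ 0.77 -0.87  0.05] [ 0.91 -0.8   0.18]
top [265. 100.] 5225 [ 0.66 -0.15  0.06] [ 0.79 -0.01  0.16]
top [334. 125.] 803 [ 0.66 -0.24  0.06] [ 0.71 -0.19  0.14]
top [310. 157.] 1250 [ 0.59 -0.2   0.06] [ 0.66 -0.13  0.1 ]
top [558. 194.] 1077 [ 0.52 -0.68  0.05] [ 0.57 -0.64  0.18]
top [412. 199.] 806 [ 0.51 -0.4   0.06] [ 0.56 -0.35  0.09]
top [379. 229.] 838 [ 0.43 -0.35  0.05] [ 0.52 -0.27  0.07]
top [441. 229.] 1136 [ 0.44 -0.47  0.06] [ 0.51 -0.4   0.09]
top [560. 243.] 86 [ 0.44 -0.7   0.06] [ 0.46 -0.67  0.07]
top [411. 263.] 961 [ 0.37 -0.41  0.06] [ 0.44 -0.34  0.07]
top [624. 283.] 985 [ 0.32 -0.84  0.06] [ 0.42 -0.77  0.07]
top [578. 377.] 423 [ 0.2  -0.64  0.24] [ 0.22 -0.56  0.45]
scene [295.  54.] 2152 [ 0.67 -0.9   0.05] [ 0.92 -0.8   0.33]
scene [437.   8.] 157 [ 0.3  -0.5   0.49] [ 0.37 -0.46  0.5 ]
scene [427. 134.] 2246 [ 0.28 -0.87  0.05] [ 0.44 -0.62  0.14]
scene [358. 120.] 674 [ 0.52 -0.67  0.05] [ 0.57 -0.64  0.18]
scene [350. 180.] 655 [ 0.44 -0.47  0.05] [ 0.51 -0.4   0.08]
scene [337. 202.] 1711 [ 0.38 -0.4   0.05] [ 0.56 -0.26  0.09]
scene [240. 216.] 1687 [ 0.59 -0.22  0.06] [ 0.7  -0.13  0.14]
scene [180. 228.] 4422 [ 0.65 -0.12  0.06] [ 0.8  -0.    0.16]
```

Call:
{"name": "play_rows", "arguments": {"commands": "1 0 0 0 0 0;1 0.2 0 0 0 0;1 0.5 0 0 0 0;1 0.5 0 0 0 0;1 0.5 0 0 0 0;1 0.5 0 0 0 0;1 0.5 0 0 0 0;1 0.5 0 0 0 0;1 0.5 0 0 0 0;1 0.5 0 0 0 0;1 0.5 0 0 0 0;1 0.5 0 0 0 0;1 0.5 0 0 0 0;1 0.4 0 0 0 0;0 0 0 0 0 0;0 0 0 0 0 0", "grip": 0}}

```text
time_s: 1.7
tcp_pos: [0.6012, -0.4145, 0.2212]
ee_rot: [[-0.957, -0.291, -0.002], [-0.291, 0.957, 0.001], [0.002, 0.002, -1.0]]
wrist_force: [0.5, -0.7, 0.3]
gripper_width: 0.003
gripper_force: 0.0
```

Call:
{"name": "play_rows", "arguments": {"commands": "-0.98 -0.265 0 0 0 0;-0.98 -0.265 0 0 0 0;-0.98 -0.265 0 0 0 0;-0.98 -0.265 0 0 0 0;-0.98 -0.265 0 0 0 0;-0.98 -0.265 0 0 0 0;-0.98 -0.265 0 0 0 0;-0.98 -0.265 0 0 0 0;0 0 0 0 0 0;0 0 -0.9 0 0 0;0 0 -0.9 0 0 0;0 0 -0.9 0 0 0;0 0 -0.9 0 0 0;0 0 -0.9 0 0 0;0 0 0 0 0 0;0 0 0 0 0 0"}}

```text
time_s: 3.3
tcp_pos: [0.3656, -0.4792, 0.088]
ee_rot: [[-0.957, -0.29, -0.001], [-0.29, 0.957, -0.0], [0.001, -0.0, -1.0]]
wrist_force: [0.1, -0.9, 0.4]
gripper_width: 0.007
gripper_force: 0.0
```

Run:
```python
from h import *
s=r.sense();print(s["tcp_pos"],s["wrist_force"])
p,_=cams.capture("top");cv2.imwrite("pics/t3.png",cv2.resize(p[120:330,280:520],None,fx=3,fy=3,interpolation=cv2.INTER_CUBIC)[:600])
# arc plan at r=.148, 4 deg steps
c=np.array([.4742,-.3770]);a=np.radians(-137-4*np.arange(0,37));P=c+.148*np.c_[np.cos(a),np.sin(a)]
print((np.diff(P,axis=0)/.03).round(2).tolist(),P[0])
```

```text
[ 0.36560189 -0.47920437  0.08797725] [ 0.07508768 -0.94262411  0.3738823 ]
[[-0.23, 0.26], [-0.21, 0.28], [-0.19, 0.29], [-0.17, 0.3], [-0.15, 0.31], [-0.12, 0.32], [-0.1, 0.33], [-0.08, 0.34], [-0.05, 0.34], [-0.03, 0.34], [-0.01, 0.34], [0.02, 0.34], [0.04, 0.34], [0.07, 0.34], [0.09, 0.33], [0.11, 0.33], [0.13, 0.32], [0.16, 0.31], [0.18, 0.3], [0.2, 0.28], [0.22, 0.27], [0.23, 0.25], [0.25, 0.23], [0.27, 0.22], [0.28, 0.2], [0.3, 0.18], [0.31, 0.16], [0.32, 0.13], [0.33, 0.11], [0.33, 0.09], [0.34, 0.07], [0.34, 0.04], [0.34, 0.02], [0.34, -0.01], [0.34, -0.03], [0.34, -0.05]] [ 0.36595965 -0.47793576]
```

View pics/t3.png

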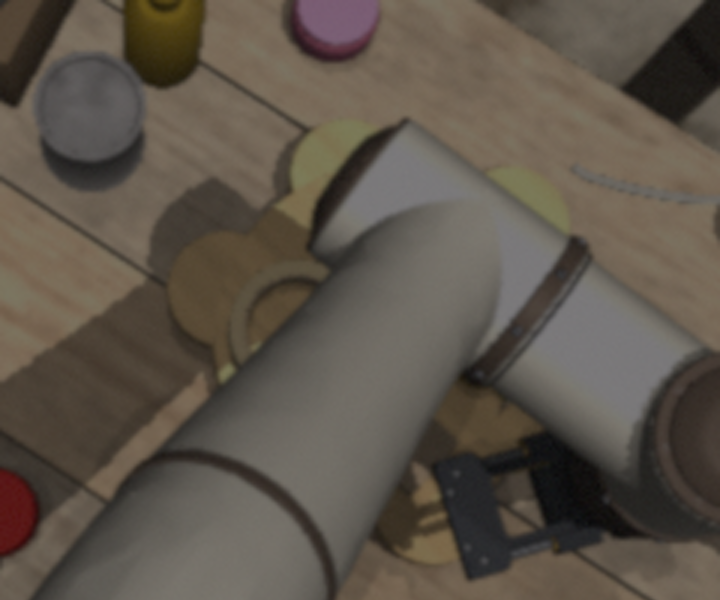

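The top view shows the gripper over the valley at crop (500,510). The arm hides most of the platter, so I'll use the scene camera during the push.

Call:
{"name": "play_rows", "arguments": {"commands": "0 0 -0.46 0 0 0;0 0 -0.46 0 0 0;0 0 -0.46 0 0 0;0 0 -0.46 0 0 0;0 0 0 0 0 0;0 0 0 0 0 0"}}

```text
time_s: 3.95
tcp_pos: [0.3657, -0.4787, 0.0317]
ee_rot: [[-0.957, -0.29, -0.001], [-0.29, 0.957, 0.001], [0.001, 0.001, -1.0]]
wrist_force: [0.0, -0.9, 0.7]
gripper_width: 0.006
gripper_force: 0.0
```

Call:
{"name": "play_rows", "arguments": {"commands": "-0.23 0.26 0 0 0 0;-0.21 0.28 0 0 0 0;-0.19 0.29 0 0 0 0;-0.17 0.3 0 0 0 0;-0.15 0.31 0 0 0 0;-0.12 0.32 0 0 0 0;-0.1 0.33 0 0 0 0;0 0 0 0 0 0"}}

```text
time_s: 4.75
tcp_pos: [0.3296, -0.4142, 0.0322]
ee_rot: [[-0.957, -0.29, -0.002], [-0.29, 0.957, 0.002], [0.001, 0.002, -1.0]]
wrist_force: [-0.3, -0.2, -0.1]
gripper_width: 0.008
gripper_force: 0.0
```

Run:
```python
from h import *
p,_=cams.capture("scene");cv2.imwrite("pics/s4.png",cv2.resize(p[120:300,240:460],None,fx=3,fy=3,interpolation=cv2.INTER_CUBIC))
```

```text
(no output)
```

View pics/s4.png

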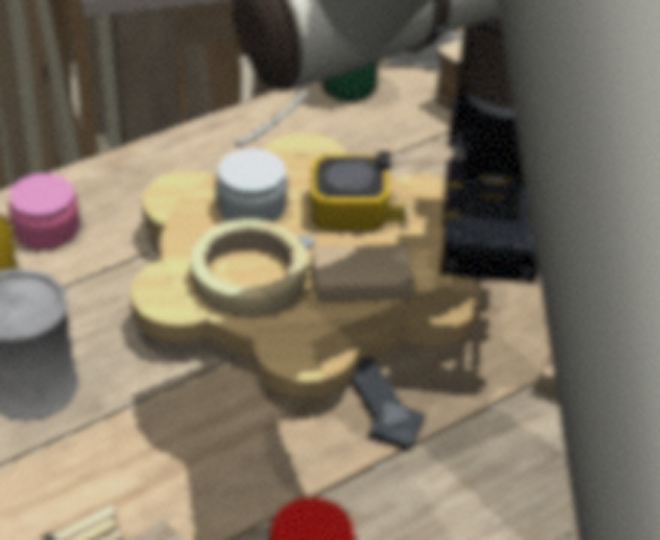

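The platter is turning smoothly and everything on it is standing: tape measure at crop (350,190), arrow tip at (405,447). I continue the arc.

Call:
{"name": "play_rows", "arguments": {"commands": "-0.08 0.34 0 0 0 0;-0.05 0.34 0 0 0 0;-0.03 0.34 0 0 0 0;-0.01 0.34 0 0 0 0;0.02 0.34 0 0 0 0;0.04 0.34 0 0 0 0;0.07 0.34 0 0 0 0;0.09 0.33 0 0 0 0;0.11 0.33 0 0 0 0;0.13 0.32 0 0 0 0;0.16 0.31 0 0 0 0;0.18 0.3 0 0 0 0;0.2 0.28 0 0 0 0;0.22 0.27 0 0 0 0;0.23 0.25 0 0 0 0;0.25 0.23 0 0 0 0;0 0 0 0 0 0"}}

```text
time_s: 6.5
tcp_pos: [0.3782, -0.2655, 0.0325]
ee_rot: [[-0.957, -0.291, 0.001], [-0.291, 0.957, -0.0], [-0.001, -0.001, -1.0]]
wrist_force: [0.1, -0.8, 0.6]
gripper_width: 0.004
gripper_force: 0.0
```

Run:
```python
from h import *
s=r.sense();P=s["tcp_pos"];print(P,np.degrees(np.arctan2(P[1]+.377,P[0]-.4742)))
p,_=cams.capture("scene");cv2.imwrite("pics/s5.png",cv2.resize(p[120:300,240:460],None,fx=3,fy=3,interpolation=cv2.INTER_CUBIC))
```

```text
[ 0.37818993 -0.26547255  0.03246077] 130.72400441970788
```

View pics/s5.png

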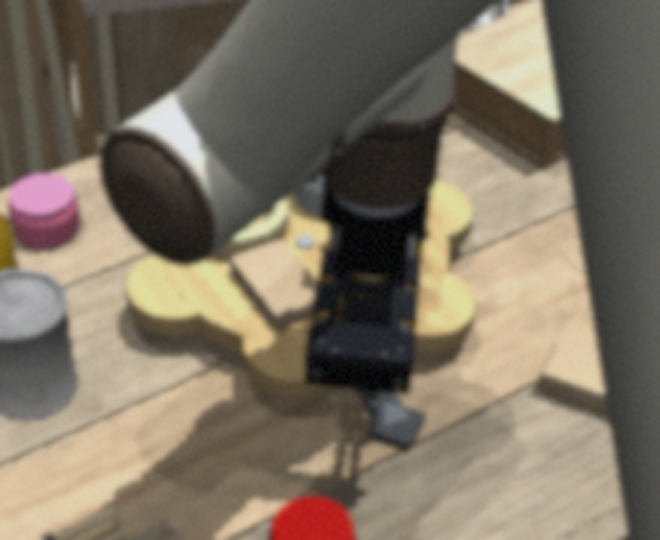

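The gripper hides the tape here: body at crop (360,340), block at (275,280). The block has swung about 80°, so I push about 44° more and then look again.

Call:
{"name": "play_rows", "arguments": {"commands": "0.27 0.22 0 0 0 0;0.28 0.2 0 0 0 0;0.3 0.18 0 0 0 0;0.31 0.16 0 0 0 0;0.32 0.13 0 0 0 0;0.33 0.11 0 0 0 0;0.33 0.09 0 0 0 0;0.34 0.07 0 0 0 0;0.34 0.04 0 0 0 0;0.34 0.02 0 0 0 0;0 0 0 0 0 0"}}

```text
time_s: 7.65
tcp_pos: [0.4739, -0.2297, 0.0326]
ee_rot: [[-0.957, -0.29, 0.003], [-0.29, 0.957, -0.001], [-0.003, -0.002, -1.0]]
wrist_force: [-0.5, -0.6, -0.3]
gripper_width: 0.002
gripper_force: 0.0
```

Run:
```python
from h import *
s=r.sense();P=s["tcp_pos"];print(P,np.degrees(np.arctan2(P[1]+.377,P[0]-.4742)),s["time_s"],s["wrist_force"])
p,_=cams.capture("scene");q,_=cams.capture("top")
a=cv2.resize(p[130:300,250:440],(400,358),interpolation=cv2.INTER_CUBIC);b=cv2.resize(q[140:320,300:500],(398,358),interpolation=cv2.INTER_CUBIC)
cv2.imwrite("pics/s6.png",np.hstack([a,b])); cv2.imwrite("pics/full6.png",p); cv2.imwrite("pics/full6t.png",q)
```

```text
[ 0.47391039 -0.22966892  0.03255061] 90.11262642484975 7.65 [-0.49111158 -0.59362044 -0.2740254 ]
```

View pics/s6.png

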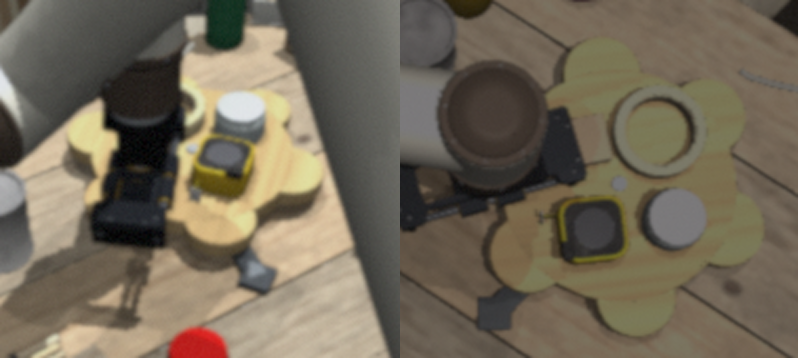

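Scene (left half) and top (right half) now both show the tape measure clearly, at top-crop (593,229). The axis cap is at (619,184) and the arrow at (493,312), so some turning is left. I measure the angles by mask.

```bash
cat > m.py <<'E'
from h import *
def meas(q,dbg=False):
    # tape: dark interior + yellow border; returns top-case centre by filled yellow contour
    hsv=cv2.cvtColor(q,cv2.COLOR_BGR2HSV)
    y=cv2.inRange(hsv,(20,170,60),(35,255,255)); y[:160]=0;y[320:]=0;y[:,:330]=0;y[:,490:]=0
    y=cv2.morphologyEx(y,cv2.MORPH_CLOSE,np.ones((5,5),np.uint8))
    C=max(cv2.findContours(y,cv2.RETR_EXTERNAL,cv2.CHAIN_APPROX_NONE)[0],key=lambda k:cv2.contourArea(cv2.convexHull(k)))
    rc=cv2.minAreaRect(C)
    t=ray("top",*rc[0],.080)[:2]
    # axis cap position
    c=np.array([.4736,-.3768])
    # arrow, only pixels clearly outside the rim
    g=cv2.cvtColor(q,cv2.COLOR_BGR2GRAY);ys,xs=np.nonzero(g[280:312,330:362]<55)
    A=np.array([ray("top",a+330,b+280,.01)[:2] for a,b in zip(xs,ys)]); A=A[(np.hypot(*(A-c).T)>.17)&(np.hypot(*(A-c).T)<.22)]
    an=lambda w:round(float(np.degrees(np.arctan2(w[1]-c[1],w[0]-c[0]))),2)
    k=np.hypot(*(A-c).T).argmax()
    print("rect",rc,"tape",t.round(4),an(t),round(np.hypot(*(t-c)),4),"arrow",an(A.mean(0)),len(A),"tip",an(A[k]),np.hypot(*(A[k]-c)))
E
python3 - <<'E'
from m import *
meas(cv2.imread("pics/full6t.png")); meas(cv2.imread("pics/top0.png"))
q=cv2.imread("pics/full6t.png"); cv2.imwrite("pics/c7.png",cv2.resize(q[215:315,330:430],None,fx=6,fy=6,interpolation=cv2.INTER_CUBIC))
E
```

```text
rect ((384.098388671875, 247.46395874023438), (10.145169258117676, 24.398712158203125), 33.023868560791016) tape [ 0.4356 -0.3186] 123.12 0.0695 arrow 133.52 55 tip 135.84 0.2107129041246604
rect ((432.4411926269531, 236.2646942138672), (30.472076416015625, 6.793994426727295), 42.273685455322266) tape [ 0.46  -0.417] -108.74 0.0425 arrow 137.07 410 tip 138.16 0.21988281605713006
```

View pics/c7.png

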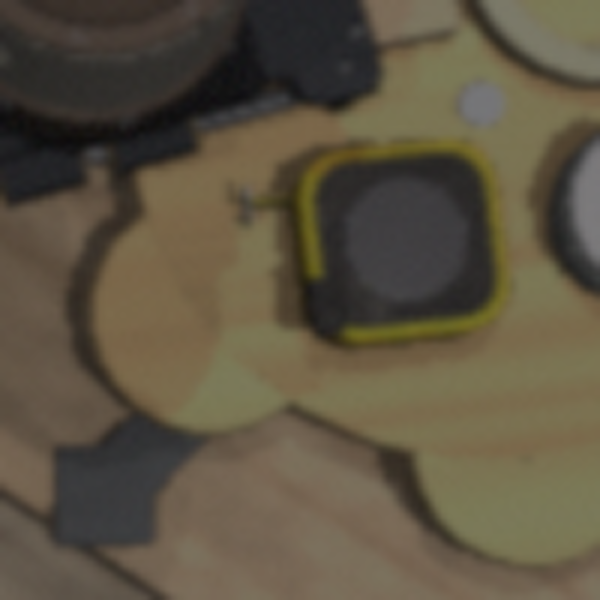

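Crop: tape case centred at (405,241) with the cap at (483,104). The arrowhead has its tip at (55,546) and base corners at (55,450) and (155,545).

Run:
```python
from h import *
g=lambda a,b,z:ray("top",330+a/6-.42,215+b/6-.42,z)[:2]
c=g(483,104,.046);t=g(405,241,.088);tip=g(53,547,.01);m=g(105,497,.01)
an=lambda w:round(float(np.degrees(np.arctan2(*w[::-1]))),1)
for c in(c,np.array([.4742,-.377])): print(c,"tape",an(t-c),np.hypot(*(t-c)),"tip",an(tip-c),np.hypot(*(tip-c)),"headdir",an(tip-m),"base",an(m-c))
```

```text
[ 0.47367979 -0.37657981] tape 148.6 0.06271611761291501 tip 136.4 0.21412379740792037 headdir 134.4 base 136.6
[ 0.4742 -0.377 ] tape 148.5 0.06337915194551035 tip 136.4 0.21479025774836388 headdir 134.4 base 136.6
```

Call:
{"name": "play_rows", "arguments": {"commands": "0.17 0 0 0 0 0;0.17 -0.01 0 0 0 0;0.17 -0.015 0 0 0 0;0.17 -0.02 0 0 0 0;0.17 -0.025 0 0 0 0;0 0 0 0 0 0;0 0 0 0 0 0"}}

```text
time_s: 8.45
tcp_pos: [0.4976, -0.2317, 0.0324]
ee_rot: [[-0.957, -0.29, 0.001], [-0.29, 0.957, -0.0], [-0.001, -0.001, -1.0]]
wrist_force: [-0.0, -0.6, -0.1]
gripper_width: 0.004
gripper_force: 0.0
```

Run:
```python
from h import *
q,_=cams.capture("top");cv2.imwrite("pics/full8t.png",q)
cv2.imwrite("pics/c8.png",cv2.resize(q[215:315,330:430],None,fx=6,fy=6,interpolation=cv2.INTER_CUBIC))
s=r.sense();P=s["tcp_pos"];print(P,np.degrees(np.arctan2(P[1]+.377,P[0]-.4742)))
# tape's grey label disc + whole case from depth
```

```text
[ 0.49731057 -0.23164651  0.03245315] 80.96584032876675
```

View pics/c8.png

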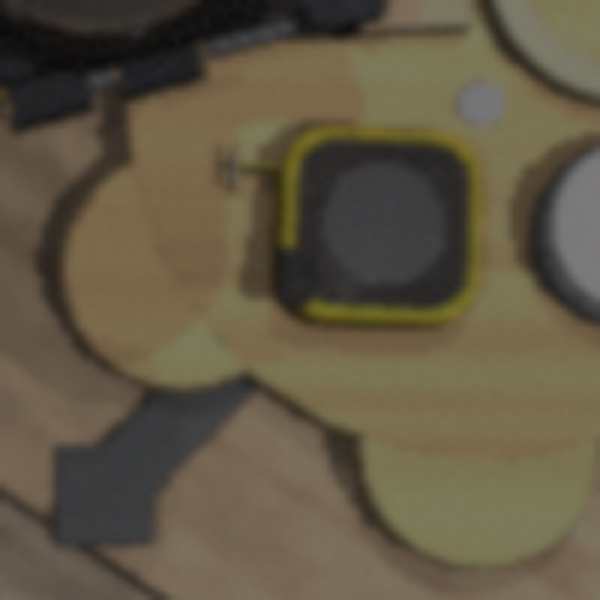

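Tape case is now centred at crop (381,224), with the cap at (482,104) and the arrow tip unchanged.

Run:
```python
from h import *
g=lambda a,b,z:ray("top",330+a/6-.42,215+b/6-.42,z)[:2]
c=np.array([.4739,-.3768])
an=lambda w:round(float(np.degrees(np.arctan2(*w[::-1]))),1)
for a,b in((381,224),(382,222)):
    t=g(a,b,.088);print(an(t-c))
print(an(g(53,547,.01)-c))
```

```text
139.6
139.4
136.4
```

Call:
{"name": "play_rows", "arguments": {"commands": "0.13 -0.02 0 0 0 0;0.13 -0.025 0 0 0 0;0 0 0 0 0 0;0 0 0 0 0 0"}}

```text
time_s: 8.9
tcp_pos: [0.5052, -0.233, 0.0324]
ee_rot: [[-0.957, -0.29, 0.001], [-0.29, 0.957, -0.0], [-0.001, -0.0, -1.0]]
wrist_force: [0.1, -0.2, -0.2]
gripper_width: 0.004
gripper_force: 0.0
```

Run:
```python
from h import *
s=r.sense();P=s["tcp_pos"];print(P,np.degrees(np.arctan2(P[1]+.377,P[0]-.4742)))
```

```text
[ 0.50518941 -0.23302704  0.03240639] 77.85272343116458
```

Call:
{"name": "play_rows", "arguments": {"commands": "-0.2 0.1 0 0 0 0;-0.2 0.1 0 0 0 0;0 0 0 0 0 0;0 0 0.6 0 0 0;0 0 0.8 0 0 0;0 0 0.9 0 0 0;0 0 0.9 0 0 0;0 0 0.9 0 0 0;0 0 0.9 0 0 0;0 0 0 0 0 0;0 0 0 0 0 0"}}

```text
time_s: 10.0
tcp_pos: [0.4926, -0.2267, 0.1828]
ee_rot: [[-0.957, -0.289, 0.001], [-0.289, 0.957, 0.0], [-0.001, -0.0, -1.0]]
wrist_force: [-0.4, -0.1, -0.0]
gripper_width: 0.002
gripper_force: 0.0
```

Run:
```python
from h import *
q,_=cams.capture("top");p,_=cams.capture("scene")
a=cv2.resize(q[215:315,330:430],None,fx=4,fy=4,interpolation=cv2.INTER_CUBIC);b=cv2.resize(p[130:300,250:440],(400,400),interpolation=cv2.INTER_CUBIC)
cv2.imwrite("pics/c9.png",np.hstack([a,b]))
```

```text
(no output)
```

View pics/c9.png

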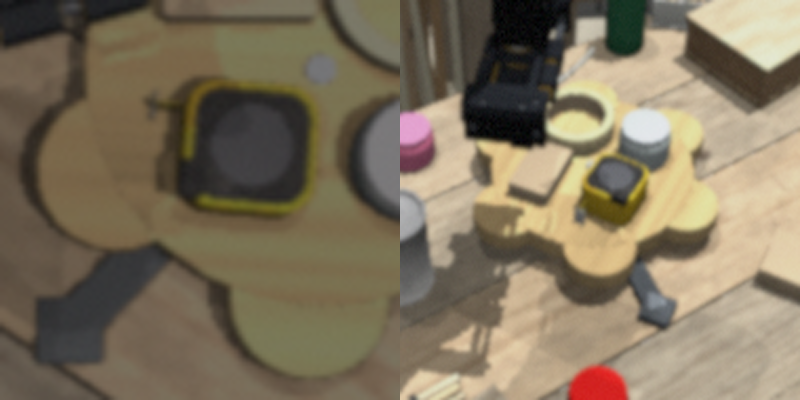

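The tape case is at left-crop (249,147), the cap at (320,68) and the arrow tip at (36,363). All four things are standing and the gripper is clear. I do the final check and hand in if it is good.

Run:
```python
from h import *
g=lambda a,b,z:ray("top",330+a/4-.375,215+b/4-.375,z)[:2]
c=np.array([.4739,-.3768])
an=lambda w:np.degrees(np.arctan2(*w[::-1]))
tip=an(g(36,363,.01)-c);e=[an(g(a,b,.088)-c)-tip for a,b in((249,147),(251,144))]
print(e,tip,r.sense()["wrist_force"])
if abs(np.mean(e))<1.5: print(r.finish_job())
```

```text
[np.float64(1.0386760318748145), np.float64(0.7642399330283922)] 136.2907281700978 [-0.28984324  0.25213485 -0.88321752]
the job is handed in; nothing more can be done
None
```

The job is handed in: the tape measure stands behind the arrow, about 1° off its line by the top camera. All four things are still standing on the carousel, and the gripper is clear of it. The verdict was not shown.

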